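Fit the lenses of a three-lens camera head

TASK

Hook the far lip of the blue bin that holds the lenses and drag it along the bench towards you, lenses inside and without lifting it, until its far wall is on the near side of the yellow tape. Then drop every lens in the bin upright into a cell of its own in the camera head and screw a retaining ring down over each: pins in at the two marked gaps, then about a quarter turn clockwise until it is fully home on the lens and snug. Leave the bin near you and do not shift the jar, the black tape roll or the solder spool.

Things in the scene. Friction and masses are not known exactly. Their poses are not given: they have to be found in the camera images.
- lens_head: Fixed three-lens camera head lying face up on the bench: aluminium disc 180 mm across, 8 mm thick, carrying three identical dark round lens cells (66 mm outside diameter, rim 26 mm above the bench) 52 mm from its centre. Origin at the centre of its underside, z up; it does not move.
- cell_1 (a point): Cell 1, like all three: point at the centre of the seat on which a lens's underside rests, 18 mm below the rim; axes are the head's. A cup: seat bore 39.4 mm wide, 4.8 mm deep; above it the opening in the rim is 47 mm wide. On its +x and -x sides the rim has 50 degree wide entry gaps (white marks) for a ring's two pins. See cell_2 and cell_3.
- cell_2 (a point): Cell 2, same shape and axes. A ring let in at the entry gaps lands with its underside 8.8 mm above the seat (pins 9.3 mm). From each gap, starting 25 degrees from its middle, a roofed thread channel runs clockwise (seen from above) and leads the pin 4 mm down to an end stop at 90 degrees from the mark.
- cell_3 (a point): Cell 3, same shape and axes. A ring turned home presses on the lens flange, its underside 5 mm above the seat, its pins 85 to 90 degrees clockwise of the marks; it can then not be lifted out, only friction keeps it from turning back.
- bin: Loose blue open tray-like bin, outside 114 (x) x 190 (y) x 47 mm, 3 mm walls and floor, with a 3.5 mm outward lip round the top; white labels on its front, which faces -x. Origin at the centre of its underside, x to the far wall. About 0.35 kg. It holds the lenses in a row along its y, about 60 mm apart.
- bin_lip (a point): Middle of the outer top edge of the bin's far lip (the one to hook), 60.5 mm behind the bin's origin and 47 mm up; axes are the bin's.
- tape_mark (a point): Middle of a strip of yellow tape 230 mm long (along y) and 12 mm wide stuck on the bench; axes are world axes, the robot's side is -x.
- lens_1: Flanged lens standing upright: brass flange 36 mm diameter and 5 mm thick with a chamfered foot, above it a black barrel 25 mm diameter up to 34 mm above the underside (straight to 31 mm), glass on top. Origin at the centre of its underside, z up. 60 g. May be absent (None).
- lens_2: Same as lens_1. May be absent (None).
- lens_3: Same as lens_1. May be absent (None).
- ring_1: Retaining ring: knurled aluminium sleeve 41 mm outside, 31 mm inside diameter, 30 mm high, upright. Two 4 mm pins at its foot along its +x and -x, 54 mm overall, centred 2.5 mm above its underside (red marks on top above them). Orange flats on its +y and -y sides, 46 mm across, 20 mm wide, 15 to 30 mm above its underside. Origin: centre of underside, z up; a half turn leaves it the same. 60 g.
- ring_2: Same as ring_1.
- ring_3: Same as ring_1.
- paste_jar: Green jar with white lid, 50 mm diameter, 72 mm high, bystander.
- tape_roll: Roll of black tape lying flat, 59 mm across, 19 mm high, bystander.
- solder_spool: Spool of solder wire lying flat, 60 x 65 mm, 34 mm high, bystander.

How it is judged (in metres and radians):
On the way, in this order (a step that is already met when the one before it is completed fails the run):
1. the fingers pull on the far wall or lip of the bin (contact force between the fingers and bin above 0.3 N and x of the grasp point in the frame of bin_lip above -0.03 m), for 0.1 s.
2. the bin has been dragged to the near side of the yellow tape with every lens still in it (x of bin_lip in the frame of tape_mark below 0 m and x of lens_1 in the frame of bin between -0.057 and 0.057 m and y of lens_1 in the frame of bin between -0.095 and 0.095 m and z of each of lens_1, lens_2, lens_3 in the frame of bin below 0.015 m and x of lens_2 in the frame of bin between -0.057 and 0.057 m and y of lens_2 in the frame of bin between -0.095 and 0.095 m and x of lens_3 in the frame of bin between -0.057 and 0.057 m and y of lens_3 in the frame of bin between -0.095 and 0.095 m), for 0.2 s.
At the end, for the whole second after the job is handed in: Each lens is upright on a cell seat (3 mm sideways, 1.5 mm up, 0.06 rad) under a ring turned home over it (axes within 4 mm, ring underside under 6.5 mm above the lens underside, over 1.1 rad from the marks, tilt under 0.06 rad); bin flat, lip still on the near side of the tape; all at rest (x of bin_lip in the frame of tape_mark below 0 m and angle between bin's own z axis and vertical below 0.05 rad and height (world z) of bin below 0.01 m and ((horizontal distance between lens_1 and cell_1 below 0.003 m and z of lens_1 in the frame of cell_1 below 0.0015 m and angle between lens_1's own z axis and vertical below 0.06 rad) or (horizontal distance between lens_1 and cell_2 below 0.003 m and z of lens_1 in the frame of cell_2 below 0.0015 m and angle between lens_1's own z axis and vertical below 0.06 rad) or (horizontal distance between lens_1 and cell_3 below 0.003 m and z of lens_1 in the frame of cell_3 below 0.0015 m and angle between lens_1's own z axis and vertical below 0.06 rad)) and ((horizontal distance between ring_1 and lens_1 below 0.004 m and z of ring_1 in the frame of lens_1 below 0.0065 m and angle between ring_1's own z axis and vertical below 0.06 rad and angle between the x axis of ring_1 and the x axis of lens_head, either way round above 1.1 rad) or (horizontal distance between ring_2 and lens_1 below 0.004 m and z of ring_2 in the frame of lens_1 below 0.0065 m and angle between ring_2's own z axis and vertical below 0.06 rad and angle between the x axis of ring_2 and the x axis of lens_head, either way round above 1.1 rad) or (horizontal distance between ring_3 and lens_1 below 0.004 m and z of ring_3 in the frame of lens_1 below 0.0065 m and angle between ring_3's own z axis and vertical below 0.06 rad and angle between the x axis of ring_3 and the x axis of lens_head, either way round above 1.1 rad)) and ((horizontal distance between lens_2 and cell_1 below 0.003 m and z of lens_2 in the frame of cell_1 below 0.0015 m and angle between lens_2's own z axis and vertical below 0.06 rad) or (horizontal distance between lens_2 and cell_2 below 0.003 m and z of lens_2 in the frame of cell_2 below 0.0015 m and angle between lens_2's own z axis and vertical below 0.06 rad) or (horizontal distance between lens_2 and cell_3 below 0.003 m and z of lens_2 in the frame of cell_3 below 0.0015 m and angle between lens_2's own z axis and vertical below 0.06 rad)) and ((horizontal distance between ring_1 and lens_2 below 0.004 m and z of ring_1 in the frame of lens_2 below 0.0065 m and angle between ring_1's own z axis and vertical below 0.06 rad and angle between the x axis of ring_1 and the x axis of lens_head, either way round above 1.1 rad) or (horizontal distance between ring_2 and lens_2 below 0.004 m and z of ring_2 in the frame of lens_2 below 0.0065 m and angle between ring_2's own z axis and vertical below 0.06 rad and angle between the x axis of ring_2 and the x axis of lens_head, either way round above 1.1 rad) or (horizontal distance between ring_3 and lens_2 below 0.004 m and z of ring_3 in the frame of lens_2 below 0.0065 m and angle between ring_3's own z axis and vertical below 0.06 rad and angle between the x axis of ring_3 and the x axis of lens_head, either way round above 1.1 rad)) and ((horizontal distance between lens_3 and cell_1 below 0.003 m and z of lens_3 in the frame of cell_1 below 0.0015 m and angle between lens_3's own z axis and vertical below 0.06 rad) or (horizontal distance between lens_3 and cell_2 below 0.003 m and z of lens_3 in the frame of cell_2 below 0.0015 m and angle between lens_3's own z axis and vertical below 0.06 rad) or (horizontal distance between lens_3 and cell_3 below 0.003 m and z of lens_3 in the frame of cell_3 below 0.0015 m and angle between lens_3's own z axis and vertical below 0.06 rad)) and ((horizontal distance between ring_1 and lens_3 below 0.004 m and z of ring_1 in the frame of lens_3 below 0.0065 m and angle between ring_1's own z axis and vertical below 0.06 rad and angle between the x axis of ring_1 and the x axis of lens_head, either way round above 1.1 rad) or (horizontal distance between ring_2 and lens_3 below 0.004 m and z of ring_2 in the frame of lens_3 below 0.0065 m and angle between ring_2's own z axis and vertical below 0.06 rad and angle between the x axis of ring_2 and the x axis of lens_head, either way round above 1.1 rad) or (horizontal distance between ring_3 and lens_3 below 0.004 m and z of ring_3 in the frame of lens_3 below 0.0065 m and angle between ring_3's own z axis and vertical below 0.06 rad and angle between the x axis of ring_3 and the x axis of lens_head, either way round above 1.1 rad)) and linear speed of each of lens_1, lens_2, lens_3, ring_1, ring_2, ring_3 below 0.02 m/s); the robot touches nothing.
It fails at once if the bin is lifted or tipped (height (world z) of bin above 0.02 m or angle between bin's own z axis and vertical above 0.35 rad).
It fails at once if the paste jar is shifted by more than 3 cm (distance of paste_jar from where it was at the start of the episode above 0.03 m).
It fails at once if the tape roll is shifted by more than 3 cm (distance of tape_roll from where it was at the start of the episode above 0.03 m).
It fails at once if the solder spool is shifted by more than 3 cm (distance of solder_spool from where it was at the start of the episode above 0.03 m).
Of lens_1, lens_2, lens_3 only 2 to 3 are there at a start; the rules pass over those that are not, and their reading is None.
At some moment in a run one of ring_1, ring_2, ring_3 may be knocked a few centimetres aside while the robot is not near it.
It also fails if it takes over 210 s, if anything falls off the work surface, if the arm or the gripper's body presses on something with over 40 N, if the wrist force passes 120 N, or if a joint passes its speed limit or range.

ROBOT

A 6-joint arm with a two-finger parallel gripper is mounted at the origin on a cart in front of the work surface, level with it; the furniture and walls round the work are solid. World frame = base frame: x ahead of the robot, y to its left, z up, the work surface at z = 0. Lengths are in mm, angles in rad, forces in N, time in s.
With the tool pointing down it reaches from about 300 to 775 mm from the base axis. Payload 14.6 kg.
Tool frame: the origin (TCP) lies at the very end of the fingers, on their centre line; the grasp point (between the pads) lies 19 mm behind it; z points along the fingers, y is the line along which they close (so a half turn about z gives the same grasp; the last joint's range is limited). The gripper opens to 94 mm and grips with 3 to 60 N. Pads are 16 mm wide; open, the fingers measure 119 mm over their backs; the gripper's body (75 mm by 177 mm) begins 78 mm behind the grasp point.
Start: joints at [1.265, 0.3, 1.521, -0, 1.321, -0.067], TCP at [130.093, 534.383, 173.146] pointing down, gripper open.
Joint ranges: [-3.03, 3.03], [-0.79, 2.21], [0.23, 2.52], [-1.04, 4.18], [0, 3.07], [-2.55, 2.55]. Speed limits (rad/s): [2.22, 2.22, 2.57, 3.14, 3.14, 3.14].

INTERFACE

Orientations are given as [roll, pitch, yaw] about the fixed x, y, z axes, in that order (R = Rz(yaw) Ry(pitch) Rx(roll)).
In Python, from cell import manip, camera, get_calibration gives the robot as it stands. The module is installed in compiled form; this text tells all that it offers.
- The arm moves only by the tool jog_arm, never from a script. Its argument "plan" is one flat list of numbers, 6 for each row, row after row: the shift along the world's x, y, z in m, then the turn, a rotation vector about the world's x, y, z in degrees. A call has 1 to 20 rows; each row is the pose to reach, as a shift and turn from the pose commanded when the call began; what a row does not reach only later rows make up. A row lasts 1/10 s, in which the tool goes at most 50 mm and 8.59 degrees, less where a joint would pass 70% of its speed; a pose out of reach is approached as far as the arm can. A call with a gripper value outside its range is refused whole. "claw" is the finger opening in m, from 0 to 0.094, set as the call begins (left out, the last holds). The fingers move at their own pace and stop on an object; "force" is the grip in N (left out, the last holds). Time passes only in rows, so rows that repeat a pose let the fingers close. It gives the time, the measured TCP pose, the force, the opening and the grip force at its end, in the units of the state.
- manip.read_state(): the state, without advancing time (a new reading comes with each control period).
- camera(name): name is "scene" or "top"; returns (picture, depth): 384x512x3 uint8, red, green, blue; 384x512 float32, mm along the optical axis (not along the pixel's ray), 0 where there is no reading.
- get_calibration(name): a dict with "fx", "fy", "cx", "cy" (pixels), "origin" and "attitude" of the camera in the world. Camera axes: x right, y down, z forward; pixel columns grow to the right and rows downward; lengths in mm; the calibration is good to about 2 mm. A picture is of the moment at which its call begins. get_calibration takes no time and is no camera call.
- manip.sign_off(): hands the job in; it is judged then, once.
The state is a dict: "clock": time; "joints": joint angles; "qd": joint speeds; "effort": joint torques, N m; "eef_pos": TCP position; "eef_rot": TCP orientation; "wrist_force": force on the tool from outside, world axes, zero at the start; "moment": the same for the moment, N m; "finger_gap": finger opening in mm; "finger_force": force on a finger pad.
Only numpy, scipy, OpenCV 4.12 (cv2) and the standard library are available. Lean on these libraries where they do the work, as an engineer would, in place of code of your own. Each camera call takes 0.05 s, during which the arm holds its last target. There are 200 camera calls.

## Working session

There is one attempt and no reset: what is moved stays moved. The work goes in short steps, Python scripts to look and compute and a tool call to move; the robot and the scene stay as the last step left them, time stands still between calls to the robot, and variables do not carry over. Pictures are saved under pics/ and viewed, at most 14 in all, crops included, and the job is handed in when it is done.

Besides the shell and the picture viewer there is one more tool, called after "Request:" as a command line: name --argument value ..., lists and objects as JSON in quotes. jog_arm: Moves the arm, as the interface text tells. Its arguments: {"type":"object","properties":{"plan":{"type":"array"},"claw":{"type":"number"},"force":{"type":"number"}},"required":["plan"]}

```bash
mkdir -p pics; cat > h.py <<'E'
import numpy as np,cv2
from cell import manip,camera,get_calibration
def snap(n):
    im,d=camera(n); return im,d
def cal(n):
    c=get_calibration(n); return c
def R(c):
    a=np.array(c["attitude"],float)
    if a.size==9: return a.reshape(3,3)
    from scipy.spatial.transform import Rotation as Ro
    return (Ro.from_euler('xyz',a) if a.size==3 else Ro.from_quat(a)).as_matrix()
def ray(n,u,v,z):
    c=cal(n); d=R(c)@np.array([(u-c["cx"])/c["fx"],(v-c["cy"])/c["fy"],1.]); o=np.array(c["origin"],float)
    return o+d*(z-o[2])/d[2]
def cloud(n,d):
    c=cal(n); v,u=np.mgrid[:384,:512]
    p=np.stack([(u-c["cx"])/c["fx"]*d,(v-c["cy"])/c["fy"]*d,d],-1)
    return p@R(c).T+np.array(c["origin"],float)
def proj(n,p):
    c=cal(n); q=R(c).T@(np.array(p,float)-np.array(c["origin"],float))
    return c["fx"]*q[0]/q[2]+c["cx"],c["fy"]*q[1]/q[2]+c["cy"]
E
python3 - <<'E'
from h import *
for n in("scene","top"):
    im,d=snap(n); cv2.imwrite(f"pics/{n}0.png",cv2.resize(im[:,:,::-1],(800,600),interpolation=cv2.INTER_CUBIC)); np.savez(f"{n}0.npz",im=im,d=d); print(cal(n))
print(manip.read_state())
E
```

```text
{'fx': 351.0474689066458, 'fy': 351.0474689066458, 'cx': 256.8850467699371, 'cy': 194.27892515437506, 'origin': array([ 138.49001398, -444.69628815,  889.85239299]), 'attitude': array([-2.48111891,  0.00354086, -0.75382818])}
{'fx': 384.9679155571914, 'fy': 384.9679155571914, 'cx': 256.2614892459219, 'cy': 190.97402291957144, 'origin': array([ 370.84947938,    2.37642423, 1488.7723433 ]), 'attitude': array([-2.99106546e+00, -2.50911981e-03, -1.55479866e+00])}
{'clock': 0.1, 'joints': array([ 1.26543047e+00,  3.00418669e-01,  1.52147979e+00,  2.49160872e-06,
        1.32076298e+00, -6.65957338e-02]), 'qd': array([ 4.15530736e-05, -5.95238153e-04, -1.43968148e-03,  8.76628818e-04,
       -7.70292704e-04,  8.74661695e-04]), 'effort': array([ 9.77279051e-04, -5.32637644e+01, -3.53288376e+01,  7.09423888e-02,
        2.34221370e-02, -4.67547648e-05]), 'eef_pos': array([129.99746799, 534.13714859, 172.6579759 ]), 'eef_rot': array([-3.14052640e+00, -7.35319206e-05,  2.90282187e+00]), 'wrist_force': array([-0.24311106, -0.15758485, -0.25763239]), 'moment': array([ 0.01176429, -0.01013404,  0.04316394]), 'finger_force': 0.0, 'finger_gap': 94.21838854302891}
```

View pics/scene0.png

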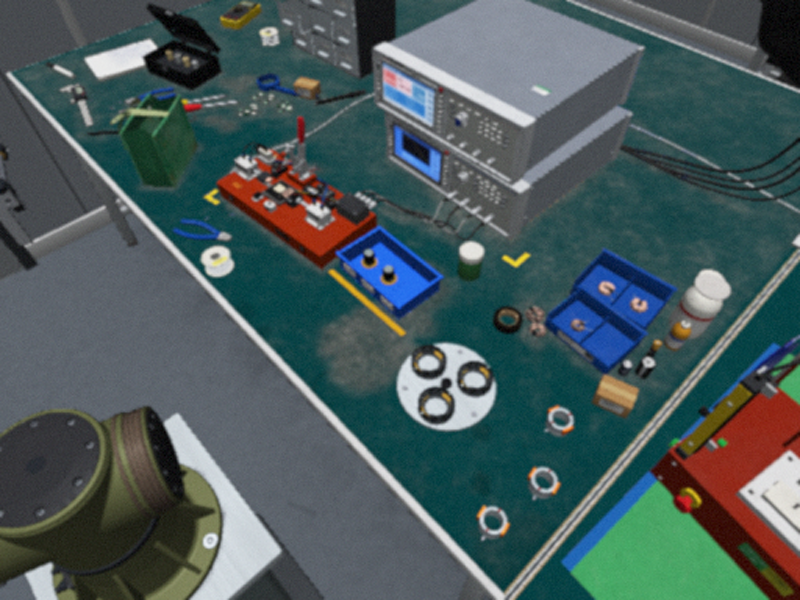

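View pics/top0.png

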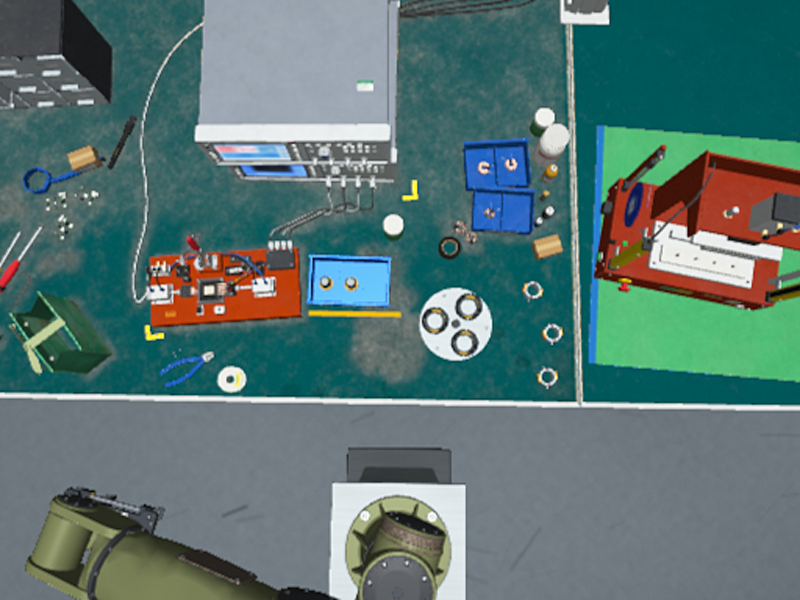

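Scene view: the bin (upright, blue) holds two lenses at (370,258) and (389,272). The head is at (447,386), with rings at (560,420), (543,481) and (493,521). Top view: bin at (348,280), tape (355,314), head (456,324), rings (533,291), (553,334), (547,377), jar (394,225), tape roll (450,247), spool (232,379).

```bash
cat > m.py <<'E'
from h import *
for n in("scene","top"):
    f=np.load(f"{n}0.npz"); im,d=f["im"],f["d"]; P=cloud(n,d); hsv=cv2.cvtColor(im,cv2.COLOR_RGB2HSV)
    def comps(m,lo,z,tag,win=None):
        k,l,s,c=cv2.connectedComponentsWithStats(m.astype(np.uint8))
        for i in range(1,k):
            if s[i,4]>=lo:
                u,v=c[i]; g=ray(n,u,v,z)
                if 250<g[0]<750 and -420<g[1]<420: print(n,tag,s[i],c[i].round(1),g[:2].round(1))
    H,S,V=hsv[...,0],hsv[...,1],hsv[...,2]
    comps((H>18)&(H<30)&(S>150)&(V>120),40,0,"tape")
    bl=(H>100)&(H<118)&(S>140)&(V>90); comps(bl,300,47,"blue")
    ing=(P[...,0]>250)&(P[...,0]<600)&(P[...,1]<-50)
    comps((S<60)&(V>150)&ing,8,30,"white")
    comps((H>5)&(H<18)&(S>150)&(V>150)&ing,2,30,"orange")
    comps((V<70)&(P[...,0]>280)&(P[...,1]>-200)&(P[...,1]<180),25,26,"dark")
    comps((H<6)&(S>120)&(V>100)&ing,1,30,"red")
E
python3 m.py; python3 - <<'E'
from h import *
t=np.load("top0.npz")["im"];s=np.load("scene0.npz")["im"]
a=t[155:255,190:375]; cv2.imwrite("pics/c1.png",cv2.resize(a[:,:,::-1],None,fx=4.3,fy=4.3,interpolation=cv2.INTER_CUBIC))
b=s[210:350,230:390]; cv2.imwrite("pics/c2.png",cv2.resize(b[:,:,::-1],None,fx=4.2,fy=4.2,interpolation=cv2.INTER_CUBIC))
E
```

```text
scene tape [211 173  48  42 230] [234.6 193.3] [559.8 113.4]
scene blue [ 215  144   70   55 1363] [250.7 172.3] [630.9 113.1]
scene white [ 254  220   63   55 1263] [283.6 251.6] [ 510.3 -151.6]
scene white [268 228  13   9  99] [273.8 232.1] [535.  -88.7]
scene white [297 238  14  10 111] [303.2 242.8] [ 570.2 -170. ]
scene white [272 255  14  11 121] [278.5 259.8] [ 482.2 -159.6]
scene white [ 213  269  174  115 1050] [285.6 331.3] [ 360.7 -303.4]
scene white [340 299  17  16  91] [348.  306.6] [ 516.2 -368.2]
scene white [307 324  18  18 101] [315.  332.8] [ 408.9 -353.5]
scene orange [339 299   4   6   7] [340.3 301.4] [ 512.8 -346.8]
scene orange [354 310   4   6   9] [355.6 312.6] [ 517.9 -390.1]
scene orange [306 324   4   7   9] [307.3 326.9] [ 405.9 -332. ]
scene orange [321 335   5   7  11] [323.3 338.3] [ 413.6 -375.2]
scene dark [245 174   7   6  29] [248.2 176.5] [625.1 119.2]
scene dark [306 192  29  49 543] [321.3 213.4] [ 685.9 -138.1]
scene dark [179 194  34  26 196] [195.6 206.8] [427.4 139.4]
scene dark [283 194  19  13  88] [293.5 201.1] [659.2 -49.8]
scene dark 
[... 771 characters left out ...]
1 289.4] [ 376.2 -172.8]
top tape [198 199  59   4 191] [227.3 200.4] [557.7 114.5]
top blue [ 196  162   55   35 1401] [223.1 178.5] [635.4 129. ]
top white [270 190  45  41 850] [291.7 210.3] [ 519.9 -133.8]
top white [295 192  10  10  82] [299.3 196.2] [ 574.5 -162.8]
top white [273 200  10  11  85] [277.7 205.1] [539.  -80.3]
top white [349 207  10  14  51] [353.8 213. ] [ 513.5 -369.8]
top white [292 214  10  11  87] [296.6 219.3] [ 485.9 -152.5]
top white [345 235  11  14  53] [350.3 240.9] [ 407.9 -354.4]
top orange [348 215   1   2   2] [348.  215.5] [ 503.6 -347.7]
top dark [246 148  12   6  27] [251.6 151.2] [749.6  22.9]
top dark [281 151  14  15  78] [287.3 159. ] [ 720.8 -116.4]
```

View pics/c1.png

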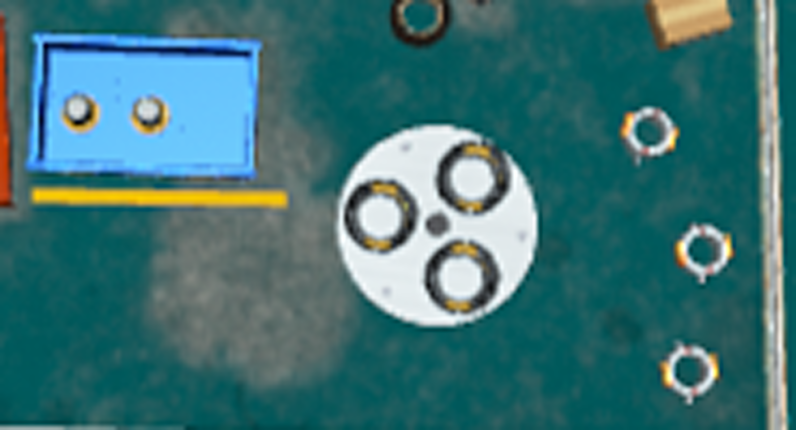

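View pics/c2.png

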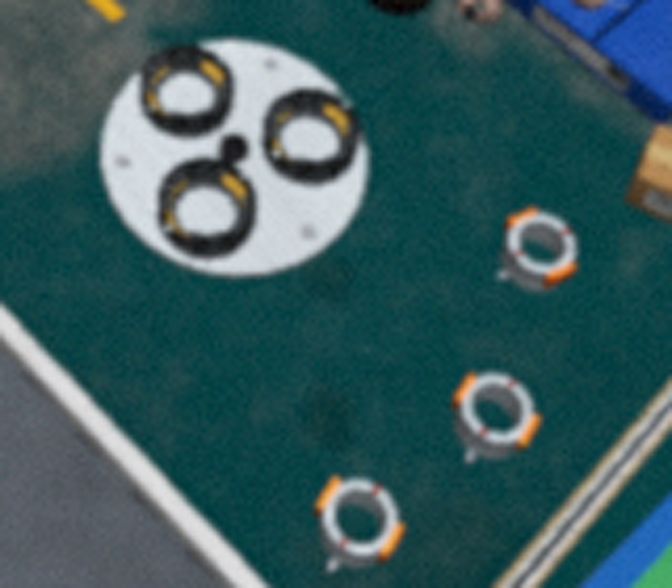

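Both crops show the bin with two lenses (c1 at (80,112) and (149,114)), and the head's three dark cells with gold gap marks roughly along ±x. The three upright rings have orange flats roughly along y.

```bash
cat > m2.py <<'E'
from h import *
f=np.load("top0.npz"); Pt=cloud("top",f["d"])
for nm,(u,v) in dict(fl=(35,35),fr=(262,42),nr=(253,178),nl=(28,170)).items():
    print("bin",nm,ray("top",190+u/4.3,155+v/4.3,47)[:2].round(1))
for q in((80,112),(149,114)):
    print("lens top",ray("top",190+(q[0]-2)/4.3,155+(q[1]-6)/4.3,37)[:2].round(1))
print("jar",ray("top",394*.64,225*.64,72)[:2].round(1),"roll",ray("top",450*.64,247*.64,19)[:2].round(1),"spool",ray("top",232*.64,379*.64,34)[:2].round(1))
m=(Pt[...,2]>130)&(Pt[...,1]>-50)&(Pt[...,1]<300)&(f["d"]>0)&(Pt[...,0]>500); print("instr min x",np.percentile(Pt[m][:,0],[0,1,5]).round(),Pt[m][:,2].max())
for n in("scene","top"):
    im=np.load(f"{n}0.npz")["im"]; hsv=cv2.cvtColor(im,cv2.COLOR_RGB2HSV); S,V=hsv[...,1],hsv[...,2]
    # head disc: non-green region hull
    up=cv2.resize(im,None,fx=4,fy=4,interpolation=cv2.INTER_CUBIC); h4=cv2.cvtColor(up,cv2.COLOR_RGB2HSV)
    u0,v0=proj(n,[520,-135,8])
    ng=((h4[...,1]<110)).astype(np.uint8)
    white=((h4[...,1]<60)&(h4[...,2]>140)).astype(np.uint8)
    win=np.zeros_like(white); cv2.circle(win,(int(4*u0),int(4*v0)),170,1,-1)
    pts=cv2.convexHull(cv2.findNonZero(cv2.morphologyEx(white*win,cv2.MORPH_OPEN,np.ones((7,7))))) 
    g=np.array([ray(n,p[0][0]/4-.375,p[0][1]/4-.375,8)[:2] for p in pts],np.float32)
    c,r=cv2.minEnclosingCircle(g); A=np.c_[2*g,np.ones(len(g))]; s=np.linalg.lstsq(A,(g**2).sum(1),rcond=None)[0]
    print(n,"head",c,r,s[:2],np.sqrt(s[2]+s[0]**2+s[1]**2))
    dk=((h4[...,2]<95)).astype(np.uint8)*win
    k,l,st,ct=cv2.connectedComponentsWithStats(dk)
    for i in range(1,k):
        if st[i,4]>900:
            hp=cv2.convexHull(cv2.findNonZero((l==i).astype(np.uint8)))
            g=np.array([ray(n,p[0][0]/4-.375,p[0][1]/4-.375,26)[:2] for p in hp],np.float32); print(n,"cell",cv2.minEnclosingCircle(g),g.mean(0))
    # rings
    for q in((510,-367),(456,-390),(405,-353)):
        u,v=proj(n,[*q,30]); win2=np.zeros_like(white); cv2.circle(win2,(int(4*u),int(4*v)),60,1,-1)
        orr=((h4[...,0]>4)&(h4[...,0]<22)&(h4[...,1]>120)&(h4[...,2]>120)).astype(np.uint8)*win2
        k,l,st,ct=cv2.connectedComponentsWithStats(orr); 
        o=[ray(n,*(ct[i]/4-.375),24)[:2] for i in range(1,k) if st[i,4]>40]
        print(n,"ring orange",[x.round(1) for x in o],[st[i,4] for i in range(1,k)])
        wr=((h4[...,1]<70)&(h4[...,2]>150)).astype(np.uint8)*win2
        k,l,st,ct=cv2.connectedComponentsWithStats(wr); i=1+np.argmax(st[1:,4])
        g=np.array([ray(n,p[0][0]/4-.375,p[0][1]/4-.375,30)[:2] for p in cv2.convexHull(cv2.findNonZero((l==i).astype(np.uint8)))],np.float32)
        print(n,"ring white",cv2.minEnclosingCircle(g))
E
python3 m2.py
```

```text
bin fl [693.7 226.5]
bin fr [690.7  24.3]
bin nr [568.4  30. ]
bin nl [572.2 227.9]
lens top [631.9 187.2]
lens top [631.1 125.8]
jar [765.7  20.7] roll [ 726.  -119.8] spool [389.6 402.6]
instr min x [863. 878. 882.] 314.3427847274784
scene head (536.945556640625, -133.60308837890625) 91.1202392578125 [ 537.0210737  -133.53128838] 90.64689274987823
scene cell ((521.344482421875, -132.2910614013672), 134.8621368408203) [ 515.22186 -139.14188]
scene cell ((498.28314208984375, -140.37789916992188), 41.72816848754883) [ 499.3282  -137.64497]
scene cell ((485.8436584472656, -160.40931701660156), 32.96544647216797) [ 481.9188  -172.50224]
scene ring orange [array([ 514. , -346.2]), array([ 521.3, -389.6])] [np.int32(209), np.int32(242)]
scene ring white ((515.8726196289062, -368.3222351074219), 21.018455505371094)
scene ring orange [] [np.int32(16)]
scene ring white ((482.04974365234375, -374.99542236328125), 0.7206992506980896)
scene ring orange [array([ 407.8, -331.3]), array([ 414.8, -374.8])] [np.int32(258), np.int32(279)]
scene ring white ((410.0294189453125, -353.7846984863281), 21.26918601989746)
top head (535.8938598632812, -133.4429473876953) 91.45027923583984 [ 535.60941143 -133.35337331] 90.85156587739975
top cell ((522.6727905273438, -131.10775756835938), 163.6338653564453) [ 530.3457 -157.8089]
top ring orange [array([ 509.9, -347.9])] [np.int32(23), np.int32(105), np.int32(17)]
top ring white ((511.75677490234375, -366.7890930175781), 25.485042572021484)
top ring orange [array([ 417.6, -376.3])] [np.int32(15), np.int32(48)]
top ring white ((458.1788330078125, -421.9069519042969), 45.27149963378906)
top ring orange [array([ 417.6, -376.3]), array([ 410.3, -332.3])] [np.int32(48), np.int32(50), np.int32(29)]
top ring white ((406.1346435546875, -351.1210021972656), 25.08875846862793)
```

Request:
jog_arm --plan '[0,0,0.05,0,0,0,0.592,-0.407,0.05,0,0,12.8,0.592,-0.407,0.05,0,0,12.8,0.592,-0.407,0.05,0,0,12.8,0.592,-0.407,0.05,0,0,12.8,0.592,-0.407,0.05,0,0,12.8,0.592,-0.407,0.05,0,0,12.8,0.592,-0.407,0.05,0,0,12.8,0.592,-0.407,0.05,0,0,12.8,0.592,-0.407,0.05,0,0,12.8,0.592,-0.407,0.05,0,0,12.8,0.592,-0.407,0.05,0,0,12.8,0.592,-0.407,0.05,0,0,12.8,0.592,-0.407,0.05,0,0,12.8,0.592,-0.407,0.05,0,0,12.8,0.592,-0.407,0.05,0,0,12.8,0.592,-0.407,0.05,0,0,12.8,0.592,-0.407,0.05,0,0,12.8,0.592,-0.407,0.05,0,0,12.8,0.592,-0.407,0.05,0,0,12.8]' --claw 0.06

```text
clock: 2.1
eef_pos: [721.5, 128.5, 223.9]
eef_rot: [3.141, 0.001, 3.128]
wrist_force: [-0.2, -0.2, -0.6]
finger_gap: 60.2
finger_force: 0.0
```

```bash
cat > m3.py <<'E'
from h import *
for n,L in(("top",[(299.3,196.2),(277.7,205.1),(296.6,219.3)]),("scene",[(303.2,242.8),(273.8,232.1),(278.5,259.8)])):
    p=np.array([ray(n,*q,8)[:2] for q in L]); c=np.array([536.3,-133.5]); d=p-p.mean(0)
    print(n,p.round(1).tolist(),p.mean(0),np.degrees(np.arctan2(d[:,1],d[:,0])).round(1),np.hypot(*d.T).round(1))
print("ring a top",ray("top",190+650/4.3,155+131/4.3,30)[:2],"scene",ray("scene",230+541/4.2,210+247/4.2,30)[:2])
im=np.load("scene0.npz")["im"]; up=cv2.resize(im,None,fx=4,fy=4,interpolation=cv2.INTER_CUBIC); h=cv2.cvtColor(up,cv2.COLOR_RGB2HSV)
o=((h[...,0]>4)&(h[...,0]<22)&(h[...,1]>120)&(h[...,2]>120)).astype(np.uint8)
k,l,s,c=cv2.connectedComponentsWithStats(o)
for i in range(1,k):
    u,v=c[i]/4-.375
    if s[i,4]>100 and u>300 and v>255 and u<375: print("orange",ray("scene",u,v,24)[:2].round(1),s[i,4])
E
python3 m3.py
```

```text
top [[577.7, -165.2], [541.6, -81.6], [487.8, -154.7]] [ 535.67229004 -133.83538755] [ -36.7   83.6 -156.4] [52.4 52.6 52.3]
scene [[581.1, -163.0], [545.0, -79.6], [491.0, -152.3]] [ 539.03814635 -131.63858774] [ -36.7   83.5 -156.7] [52.4 52.3 52.3]
ring a top [ 618.89393737 -323.64947443] scene [ 618.79578628 -324.67532932]
orange [ 630.2 -299.5] 156
orange [ 616.3 -341.7] 233
orange [ 514.  -346.2] 209
orange [ 521.3 -389.6] 242
orange [ 407.8 -331.3] 258
orange [ 414.8 -374.8] 279
```

Request:
jog_arm --plan '[0,0,-0.05,0,0,0,0,0,-0.1,0,0,0,0,0,-0.15,0,0,0,0,0,-0.18,0,0,0,0,0,-0.2,0,0,0,-0.005,0,-0.2,0,0,0,-0.01,0,-0.2,0,0,0,-0.015,0,-0.2,0,0,0,-0.02,0,-0.2,0,0,0,-0.025,0,-0.2,0,0,0,-0.03,0,-0.2,0,0,0,-0.035,0,-0.2,0,0,0]'

```text
clock: 3.3
eef_pos: [686.7, 127.4, 23.4]
eef_rot: [3.142, 0.0, 3.126]
wrist_force: [-0.5, 0.1, -0.9]
finger_gap: 59.9
finger_force: 0.0
```

```bash
python3 - <<'E'
from h import *
im,d=snap("scene"); print(manip.read_state()["wrist_force"])
cv2.imwrite("pics/s1.png",cv2.resize(im[120:260,180:340,::-1],None,fx=4,fy=4,interpolation=cv2.INTER_CUBIC))
E
```

```text
[-1.50370964  0.07676885 -0.92690653]
```

View pics/s1.png

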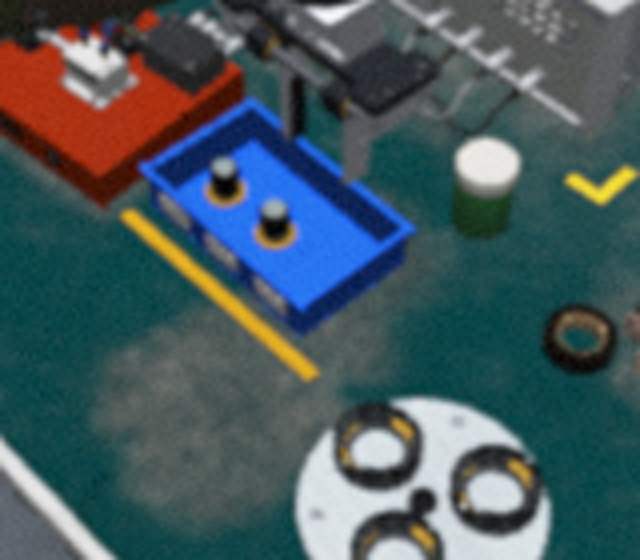

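The fingers are just behind the far lip at about (320,150) and the lenses stand in the bin, so I carry on with the drag.

Request:
jog_arm --plan '[-0.006,0,0,0,0,0,-0.013,0,0,0,0,0,-0.02,0,0,0,0,0,-0.028,0,0,0,0,0,-0.036,0,0,0,0,0,-0.044,0,0,0,0,0,-0.052,0,0,0,0,0,-0.06,0,0,0,0,0,-0.068,0,0,0,0,0,-0.076,0,0,0,0,0,-0.084,0,0,0,0,0,-0.092,0,0,0,0,0,-0.1,0,0,0,0,0,-0.108,0,0,0,0,0,-0.116,0,0,0,0,0,-0.124,0,0,0,0,0,-0.131,0,0,0,0,0,-0.136,0,0,0,0,0,-0.139,0,0,0,0,0,-0.139,0,0,0,0,0]'

```text
clock: 5.35
eef_pos: [547.9, 127.4, 23.2]
eef_rot: [-3.142, 0.0, 3.126]
wrist_force: [0.1, 0.3, -0.1]
finger_gap: 60.0
finger_force: 0.0
```

```bash
python3 - <<'E'
from h import *
im,d=snap("scene"); print(manip.read_state()["wrist_force"])
cv2.imwrite("pics/s2.png",cv2.resize(im[140:300,150:340,::-1],None,fx=4,fy=4,interpolation=cv2.INTER_CUBIC))
E
```

```text
[-0.15385393 -0.1816634  -0.06867301]
```

View pics/s2.png

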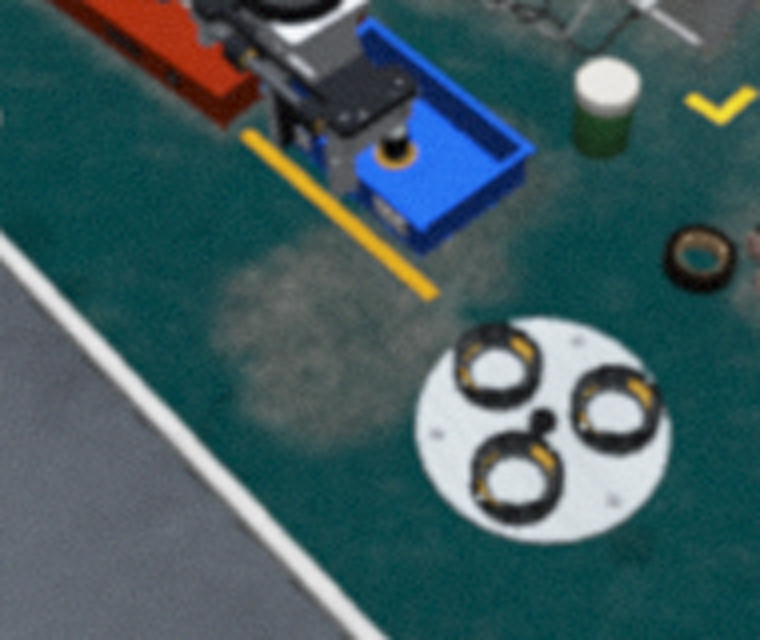

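The fingers now stand in front of the bin at about (310,170) and the bin has not moved. I'll check the geometry.

```bash
python3 - <<'E'
from h import *
s=manip.read_state(); print(s["eef_pos"],s["clock"],s["joints"])
for p in([548,127-36,23],[548,127+36,23],[686.7,91,23],[686.7,163,23]): print(p,proj("scene",p),"s2",(np.array(proj("scene",p))-[150,140])*4,"s1",(np.array(proj("scene",p))-[180,120])*4)
for u,v,z in((283,178,47),(278,189,47),): print(ray("scene",u,v,z))
for x,y in((248,215),(296,330-6),(150,170),(254,100),(414,230),(302,305)): print("bin s1",ray("scene",180+x/4,120+y/4,47).round(1))
im,d=snap("top"); cv2.imwrite("pics/t2.png",cv2.resize(im[120:260,180:300,::-1],None,fx=4,fy=4,interpolation=cv2.INTER_CUBIC))
P=cloud("top",np.load("top0.npz")["d"]); Q=cloud("scene",np.load("scene0.npz")["d"])
print("bin lip z hist top",[P[165,u].round() for u in(205,220,240)],"tape z",Q[193,234].round(),"jar",Q[166-6,300].round())
E
```

```text
[548.16359927 127.39042708  23.23524814] 5.4 [ 1.63282459e-01  4.94129191e-01  1.62588162e+00 -4.76156367e-05
  1.02138485e+00 -1.39213904e+00]
[548, 91, 23] (np.float64(236.06608993985617), np.float64(194.97800804414683)) s2 [344.26435976 219.91203218] s1 [224.26435976 299.91203218]
[548, 163, 23] (np.float64(221.3351436206865), np.float64(182.09757351324066)) s2 [285.34057448 168.39029405] s1 [165.34057448 248.39029405]
[686.7, 91, 23] (np.float64(267.8659934284664), np.float64(172.07605419031893)) s2 [471.46397371 128.30421676] s1 [351.46397371 208.30421676]
[686.7, 163, 23] (np.float64(252.98780578791235), np.float64(160.44895263647638)) s2 [411.95122315  81.79581055] s1 [291.95122315 161.79581055]
[688.83213729  25.5989315   47.        ]
[645.76628582   5.14610561  47.        ]
bin s1 [606.7 127.7  47. ]
bin s1 [560.7  22.1  47. ]
bin s1 [580.9 219.2  47. ]
bin s1 [697.  221.4  47. ]
bin s1 [691.5  26.   47. ]
bin s1 [576.3  32.1  47. ]
bin lip z hist top [array([691., 203.,  28.]), array([690., 144.,  37.]), array([689.,  66.,  46.])] tape z [557. 113.   5.] jar [764.  26.  75.]
```

View pics/t2.png

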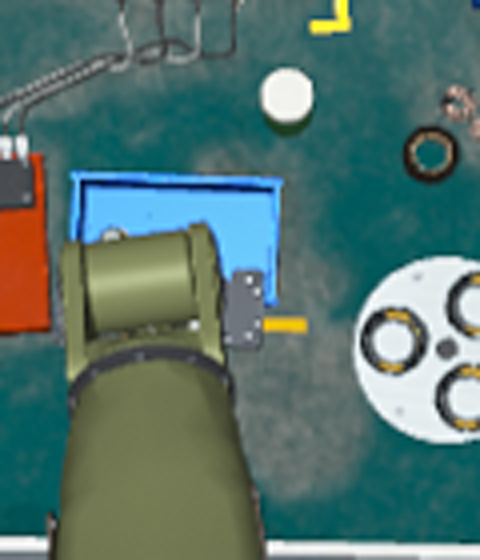

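```bash
python3 - <<'E'
from h import *
im,d=snap("scene"); Q=cloud("scene",d)
for u in(233,235,237,219,221): print(u,[(v,*Q[v,u].round().astype(int)) for v in range(170,200,2)])
cv2.imwrite("pics/s3.png",cv2.resize(im[150:215,195:275,::-1],None,fx=9,fy=9,interpolation=cv2.INTER_CUBIC))
E
```

```text
233 [(170, np.int64(515), np.int64(53), np.int64(196)), (172, np.int64(514), np.int64(52), np.int64(190)), (174, np.int64(514), np.int64(53), np.int64(181)), (176, np.int64(513), np.int64(52), np.int64(175)), (178, np.int64(513), np.int64(53), np.int64(165)), (180, np.int64(514), np.int64(54), np.int64(155)), (182, np.int64(538), np.int64(88), np.int64(97)), (184, np.int64(539), np.int64(89), np.int64(86)), (186, np.int64(539), np.int64(90), np.int64(76)), (188, np.int64(537), np.int64(89), np.int64(68)), (190, np.int64(563), np.int64(125), np.int64(4)), (192, np.int64(558), np.int64(119), np.int64(3)), (194, np.int64(554), np.int64(114), np.int64(2)), (196, np.int64(546), np.int64(105), np.int64(6)), (198, np.int64(542), np.int64(100), np.int64(4))]
235 [(170, np.int64(519), np.int64(48), np.int64(197)), (172, np.int64(514), np.int64(42), np.int64(198)), (174, np.int64(513), np.int64(43), np.int64(190)), (176, np.int64(513), np.int64(43), np.int64(182)), (178, np.int64(516), np.int64(48), np.int64(166)), (180, np.int64(516), np.int64(49), np.int64(158)), (182, np.int64(544), np.int6
[... 1997 characters left out ...]
72, np.int64(550), np.int64(160), np.int64(73)), (174, np.int64(547), np.int64(158), np.int64(68)), (176, np.int64(546), np.int64(157), np.int64(60)), (178, np.int64(569), np.int64(192), np.int64(2)), (180, np.int64(562), np.int64(184), np.int64(4)), (182, np.int64(557), np.int64(178), np.int64(3)), (184, np.int64(550), np.int64(170), np.int64(6)), (186, np.int64(547), np.int64(166), np.int64(2)), (188, np.int64(541), np.int64(159), np.int64(2)), (190, np.int64(535), np.int64(152), np.int64(3)), (192, np.int64(529), np.int64(144), np.int64(5)), (194, np.int64(526), np.int64(141), np.int64(0)), (196, np.int64(520), np.int64(133), np.int64(3)), (198, np.int64(514), np.int64(126), np.int64(4))]
```

View pics/s3.png

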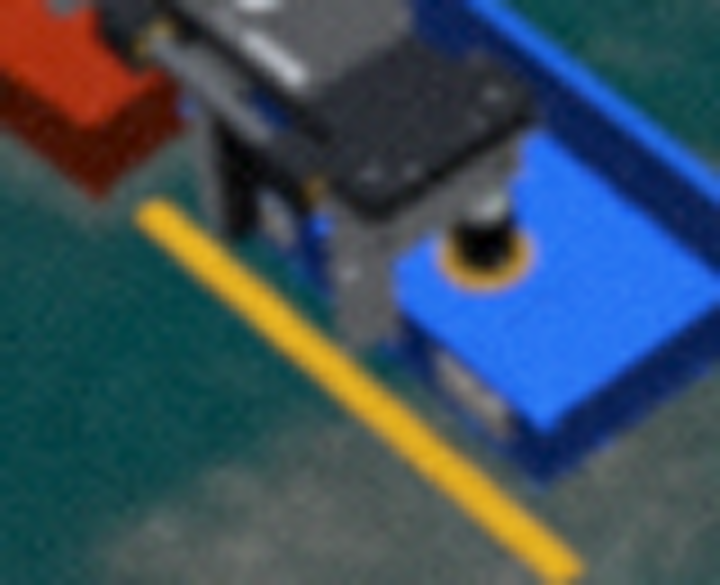

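The pictures and depth put the fingertips near z≈57 while the state says 23, so they passed over the bin. I'll touch the bench here to find the true offset.

Request:
jog_arm --plan '[0,0,-0.01,0,0,0,0,0,-0.016,0,0,0,0,0,-0.02,0,0,0,0,0,-0.022,0,0,0,0,0,-0.022,0,0,0]'

```text
clock: 6.0
eef_pos: [547.9, 127.4, 0.8]
eef_rot: [-3.141, -0.001, 3.126]
wrist_force: [-0.6, 1.1, 0.3]
finger_gap: 59.9
finger_force: 0.0
```

```bash
cat > tip.py <<'E'
from h import *
im,d=snap("scene"); Q=cloud("scene",d)
for u in(235,220): print(u,[(v,*Q[v,u].round().astype(int).tolist()) for v in range(180,204,2)])
s=manip.read_state();print(s["eef_pos"],s["wrist_force"])
E
python3 tip.py
```

```text
235 [(180, 514, 45, 163), (182, 513, 45, 156), (184, 514, 47, 144), (186, 513, 47, 136), (188, 543, 87, 66), (190, 542, 86, 58), (192, 542, 87, 48), (194, 556, 107, 5), (196, 552, 102, 4), (198, 548, 98, 1), (200, 542, 90, 3), (202, 538, 86, 0)]
220 [(180, 540, 157, 45), (182, 541, 160, 32), (184, 550, 174, 2), (186, 543, 167, 4), (188, 539, 162, 1), (190, 533, 154, 4), (192, 528, 148, 2), (194, 523, 142, 3), (196, 519, 138, 0), (198, 513, 131, 1), (200, 507, 122, 4), (202, 502, 117, 3)]
[548.09530661 127.37167252   1.07891564] [-0.63691015 -0.54189703  0.90157405]
```

Request:
jog_arm --plan '[0,0,-0.006,0,0,0,0,0,-0.01,0,0,0,0,0,-0.014,0,0,0,0,0,-0.017,0,0,0,0,0,-0.02,0,0,0,0,0,-0.02,0,0,0]'

```text
clock: 6.65
eef_pos: [547.9, 127.3, -19.3]
eef_rot: [-3.141, -0.001, 3.126]
wrist_force: [0.2, 0.3, 0.1]
finger_gap: 60.4
finger_force: 0.0
```

```bash
python3 tip.py
```

```text
235 [(180, 519, 53, 152), (182, 513, 45, 155), (184, 512, 45, 147), (186, 513, 46, 137), (188, 513, 48, 126), (190, 513, 48, 117), (192, 541, 86, 48), (194, 541, 86, 39), (196, 540, 86, 30), (198, 548, 98, 1), (200, 543, 92, 1), (202, 536, 83, 5)]
220 [(180, 542, 160, 41), (182, 540, 158, 34), (184, 541, 161, 21), (186, 539, 160, 13), (188, 539, 162, 2), (190, 534, 155, 1), (192, 528, 148, 3), (194, 522, 141, 4), (196, 519, 138, -1), (198, 513, 130, 2), (200, 507, 123, 3), (202, 502, 117, 3)]
[548.01671405 127.37973068 -19.01424174] [0.54469454 0.65757929 0.37716999]
```

Request:
jog_arm --plan '[0,0,-0.004,0,0,0,0,0,-0.006,0,0,0,0,0,-0.008,0,0,0,0,0,-0.01,0,0,0,0,0,-0.01,0,0,0]'

```text
clock: 7.2
eef_pos: [547.9, 127.4, -29.2]
eef_rot: [-3.142, -0.0, 3.126]
wrist_force: [0.0, -0.2, 0.1]
finger_gap: 60.0
finger_force: 0.0
```

Request:
jog_arm --plan '[0,0,-0.002,0,0,0,0,0,-0.003,0,0,0,0,0,-0.004,0,0,0,0,0,-0.005,0,0,0]'

```text
clock: 7.6
eef_pos: [548.3, 127.4, -32.2]
eef_rot: [-3.142, 0.0, 3.126]
wrist_force: [-14.5, -2.9, 32.9]
finger_gap: 60.0
finger_force: 16.4
```

The bench is touched at state z = −32.2, so the true tip height is state z + 32. I redo the hook with that offset.

Request:
jog_arm --plan '[0,0,0.05,0,0,0,0,0,0.1,0,0,0,0.05,0,0.11,0,0,0,0.1,0,0.11,0,0,0,0.15,0,0.11,0,0,0,0.174,0,0.11,0,0,0,0.174,0,0.065,0,0,0,0.174,0,0.03,0,0,0,0.174,0,0.022,0,0,0,0.166,0,0.022,0,0,0,0.16,0,0.022,0,0,0,0.155,0,0.022,0,0,0,0.15,0,0.022,0,0,0,0.145,0,0.022,0,0,0,0.14,0,0.022,0,0,0,0.135,0,0.022,0,0,0,0.13,0,0.022,0,0,0]'

```text
clock: 9.3
eef_pos: [677.9, 127.4, -11.6]
eef_rot: [3.142, 0.0, 3.126]
wrist_force: [4.8, 0.5, 3.6]
finger_gap: 59.8
finger_force: 2.0
```

```bash
python3 - <<'E'
from h import *
im,d=snap("scene"); print(manip.read_state()["wrist_force"])
cv2.imwrite("pics/s4.png",cv2.resize(im[120:260,180:340,::-1],None,fx=4,fy=4,interpolation=cv2.INTER_CUBIC))
E
```

```text
[ 1.59440576 -0.26386485  1.01922353]
```

View pics/s4.png

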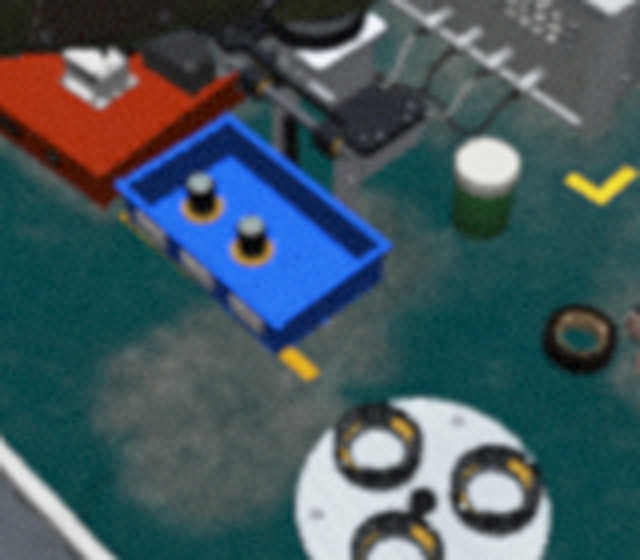

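The bin slides with the lenses standing in it, at about (200,195) and (252,240). Continuing.

Request:
jog_arm --plan '[-0.006,0,0,0,0,0,-0.013,0,0,0,0,0,-0.02,0,0,0,0,0,-0.028,0,0,0,0,0,-0.036,0,0,0,0,0,-0.044,0,0,0,0,0,-0.052,0,0,0,0,0,-0.06,0,0,0,0,0,-0.068,0,0,0,0,0,-0.076,0,0,0,0,0,-0.084,0,0,0,0,0,-0.092,0,0,0,0,0,-0.1,0,0,0,0,0,-0.108,0,0,0,0,0,-0.116,0,0,0,0,0,-0.122,0,0,0,0,0,-0.128,0,0,0,0,0,-0.132,0,0,0,0,0,-0.135,0,0,0,0,0,-0.135,0,0,0,0,0]'

```text
clock: 11.35
eef_pos: [542.6, 127.4, -11.9]
eef_rot: [-3.142, -0.001, 3.126]
wrist_force: [-0.0, -0.4, -0.0]
finger_gap: 59.8
finger_force: 0.0
```

Request:
jog_arm --plan '[0.006,0,0,0,0,0,0.02,0,0.04,0,0,0,0.02,0,0.09,0,0,0,0.02,0,0.14,0,0,0,0.02,0,0.18,0,0,0,0.02,-0.05,0.2,0,0,0,0.02,-0.1,0.2,0,0,0,0.02,-0.15,0.2,0,0,0,0.02,-0.2,0.2,0,0,0,0.02,-0.25,0.2,0,0,0,0.02,-0.25,0.2,0,0,0]' --claw 0.05

```text
clock: 12.45
eef_pos: [562.8, -127.6, 187.9]
eef_rot: [-3.141, -0.001, 3.121]
wrist_force: [-0.9, 0.2, 0.9]
finger_gap: 50.3
finger_force: 0.0
```

```bash
python3 - <<'E'
from h import *
for n in("scene","top"):
    im,d=snap(n); np.savez(f"{n}1.npz",im=im,d=d)
    up=cv2.resize(im,None,fx=4,fy=4,interpolation=cv2.INTER_CUBIC); h=cv2.cvtColor(up,cv2.COLOR_RGB2HSV)
    # brass flange + lens : within bin region
    H,S,V=cv2.split(h)
    dk=(V<75).astype(np.uint8); br=((H>10)&(H<28)&(S>90)&(V>90)).astype(np.uint8)
    for tag,m,z in(("brass",br,8),("dark",dk,25)):
        k,l,s,c=cv2.connectedComponentsWithStats(m)
        for i in range(1,k):
            g=ray(n,*(c[i]/4-.375),z)
            if s[i,4]>60 and 430<g[0]<545 and 35<g[1]<225: print(n,tag,g[:2].round(1),s[i])
im=np.load("scene1.npz")["im"]; a=im[160:290,150:330]
cv2.imwrite("pics/s5.png",cv2.resize(a[:,:,::-1],None,fx=4.4,fy=4.4,interpolation=cv2.INTER_CUBIC)); print(manip.read_state()["eef_pos"])
E
```

```text
scene brass [468.2 184.2] [775 765  37  25 347]
scene brass [468.1 121.1] [823 810  39  28 383]
scene dark [467.  180.9] [778 757  28  26 511]
scene dark [466.2 118.4] [826 805  29  25 493]
top brass [467.  185.8] [813 876  33  32 334]
top brass [467.4 123.7] [879 876  32  33 311]
[ 563.09168127 -123.69044261  187.92463903]
```

View pics/s5.png

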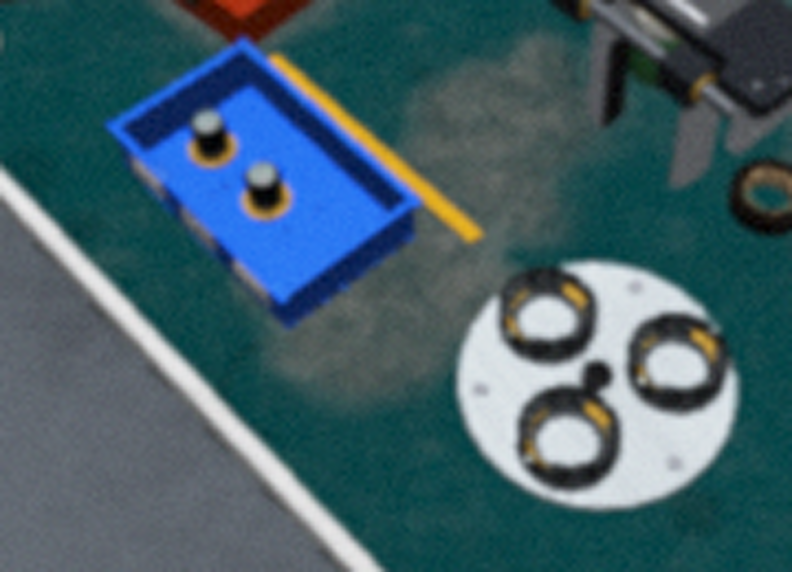

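The bin sits on the near side of the tape with two upright lenses, at about (210,135) and (265,190). I'll grip the right one in two directions so it is centred both ways.

Request:
jog_arm --plan '[-0.02,0.05,0,0,0,0,-0.04,0.1,0,0,0,0,-0.06,0.15,-0.02,0,0,0,-0.08,0.2,-0.05,0,0,0,-0.096,0.2465,-0.09,0,0,0,-0.096,0.2465,-0.13,0,0,0,-0.096,0.2465,-0.16,0,0,0,-0.096,0.2465,-0.185,0,0,0,-0.096,0.2465,-0.196,0,0,0,-0.096,0.2465,-0.196,0,0,0]'

```text
clock: 13.55
eef_pos: [466.6, 124.5, -8.4]
eef_rot: [-3.141, -0.002, 3.127]
wrist_force: [-0.5, 0.3, 0.3]
finger_gap: 50.0
finger_force: 0.0
```

Request:
jog_arm --plan '[0,0,0,0,0,0,0,0,0,0,0,0,0,0,0,0,0,0,0,0,0,0,0,0,0,0,0,0,0,0]' --claw 0.01 --force 4

```text
clock: 14.05
eef_pos: [467.7, 123.9, -7.1]
eef_rot: [3.141, 0.002, 3.126]
wrist_force: [-0.6, -1.4, 7.1]
finger_gap: 25.0
finger_force: 4.0
```

```bash
python3 - <<'E'
from h import *
im,d=snap("scene")
s=manip.read_state(); print(s["eef_pos"],s["wrist_force"],s["finger_gap"],s["finger_force"])
cv2.imwrite("pics/s6.png",cv2.resize(im[160:240,170:270,::-1],None,fx=7,fy=7,interpolation=cv2.INTER_CUBIC))
E
```

```text
[467.69949884 123.9108736   -7.11185399] [-0.69255109  0.22509613  4.90109666] 24.20901523793981 4.000477779773064
```

View pics/s6.png

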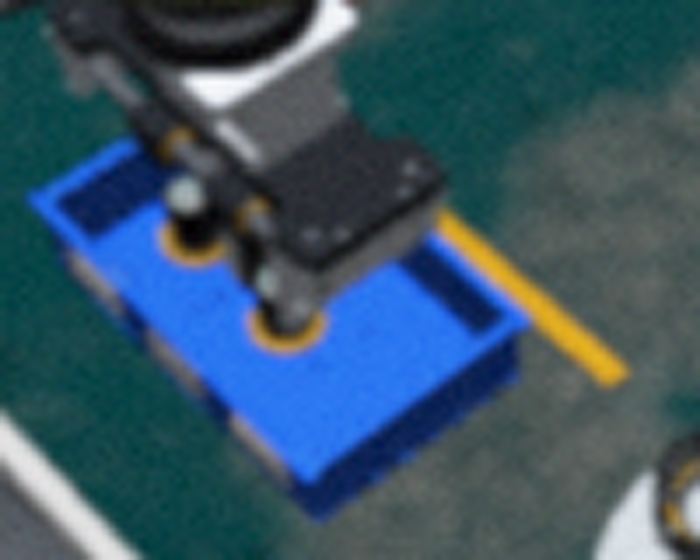

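The tips swing lower as the fingers close and are touching the flange (tip ≈ state z + 15 at gap 25). I'll open, rise 17 mm, turn 89° and regrip.

Request:
jog_arm --plan '[0,0,0,0,0,0,0,0,0,0,0,0,0,0,0.017,0,0,0,0,0,0.017,0,0,-8.5,0,0,0.017,0,0,-17,0,0,0.017,0,0,-25.5,0,0,0.017,0,0,-34,0,0,0.017,0,0,-42.5,0,0,0.017,0,0,-51,0,0,0.017,0,0,-59.5,0,0,0.017,0,0,-68,0,0,0.017,0,0,-76.5,0,0,0.017,0,0,-85,0,0,0.017,0,0,-89,0,0,0.017,0,0,-89]' --claw 0.042

```text
clock: 15.6
eef_pos: [467.0, 123.8, 9.0]
eef_rot: [-3.141, 0.0, 1.572]
wrist_force: [0.9, -0.4, 0.8]
finger_gap: 42.1
finger_force: 0.0
```

Request:
jog_arm --plan '[0,0,0,0,0,0,0,0,0,0,0,0,0,0,0,0,0,0,0,0,0,0,0,0,0,0,0,0,0,0]' --claw 0.01 --force 12

```text
clock: 16.1
eef_pos: [467.1, 123.9, 9.2]
eef_rot: [3.142, 0.0, 1.573]
wrist_force: [-0.7, -0.6, 0.4]
finger_gap: 10.7
finger_force: 0.0
```

The fingers closed above the lens, so the offset really is a constant of about 32 and the first height was right. Reopen, go back down and grip.

Request:
jog_arm --plan '[0,0,0,0,0,0,0,0,0,0,0,0,0,0,0,0,0,0,0,0,0,0,0,0,0,0,-0.01,0,0,0,0,0,-0.017,0,0,0,0,0,-0.017,0,0,0]' --claw 0.042

```text
clock: 16.8
eef_pos: [466.3, 123.7, -9.2]
eef_rot: [-3.139, 0.0, 1.573]
wrist_force: [0.5, 0.3, 0.3]
finger_gap: 42.0
finger_force: 0.0
```

Request:
jog_arm --plan '[0,0,0,0,0,0,0,0,0,0,0,0,0,0,0,0,0,0,0,0,0,0,0,0,0,0,0,0,0,0]' --claw 0.01 --force 12

```text
clock: 17.3
eef_pos: [467.2, 123.9, -7.7]
eef_rot: [3.141, -0.0, 1.573]
wrist_force: [0.2, -0.3, 1.6]
finger_gap: 24.2
finger_force: 12.0
```

Request:
jog_arm --plan '[0,0,0.03,0,0,0,0,0,0.08,0,0,0,0.02,-0.05,0.1,0,0,0,0.04,-0.1,0.1,0,0,0,0.06,-0.15,0.1,0,0,0,0.075,-0.2,0.08,0,0,0,0.075,-0.2055,0.05,0,0,0,0.075,-0.2055,0.03,0,0,0,0.075,-0.2055,0.02,0,0,0,0.075,-0.2055,0.013,0,0,0,0.075,-0.2055,0.011,0,0,0,0.075,-0.2055,0.009,0,0,0,0.075,-0.2055,0.009,0,0,0]'

```text
clock: 18.6
eef_pos: [542.4, -81.3, 1.8]
eef_rot: [3.141, 0.0, 1.573]
wrist_force: [0.1, -0.2, -0.0]
finger_gap: 24.5
finger_force: 12.0
```

Request:
jog_arm --plan '[0,0,-0.001,0,0,0,0,0,-0.002,0,0,0,0,0,-0.003,0,0,0,0,0,-0.0035,0,0,0]'

```text
clock: 19.0
eef_pos: [542.1, -81.6, -2.4]
eef_rot: [-3.142, -0.0, 1.573]
wrist_force: [0.3, 0.8, -0.1]
finger_gap: 24.4
finger_force: 12.0
```

Request:
jog_arm --plan '[0,0,-0.0008,0,0,0,0,0,-0.0015,0,0,0,0,0,-0.0015,0,0,0]'

```text
clock: 19.3
eef_pos: [542.2, -81.7, -2.9]
eef_rot: [3.141, 0.0, 1.573]
wrist_force: [-4.9, 1.1, 12.4]
finger_gap: 24.5
finger_force: 12.0
```

Seated at the predicted height. Release and fetch lens 2.

Request:
jog_arm --plan '[0,0,0.001,0,0,0,0,0,0.001,0,0,0,0,0,0.001,0,0,0,0,0,0.03,0,0,0,0,0,0.08,0,0,0,-0.015,0.05,0.1,0,0,0,-0.03,0.1,0.1,0,0,0,-0.045,0.15,0.1,0,0,0,-0.06,0.2,0.1,0,0,0,-0.07,0.245,0.1,0,0,0,-0.075,0.268,0.08,0,0,0,-0.075,0.268,0.05,0,0,0,-0.075,0.268,0.02,0,0,0,-0.075,0.268,0.003,0,0,0,-0.075,0.268,-0.004,0,0,0,-0.075,0.268,-0.004,0,0,0]' --claw 0.042

```text
clock: 20.9
eef_pos: [466.8, 186.2, -8.4]
eef_rot: [-3.14, 0.0, 1.573]
wrist_force: [0.2, -0.7, 0.3]
finger_gap: 42.4
finger_force: 0.0
```

Request:
jog_arm --plan '[0,0,0,0,0,0,0,0,0,0,0,0,0,0,0,0,0,0,0,0,0,0,0,0]' --claw 0.01 --force 4

```text
clock: 21.3
eef_pos: [467.7, 186.5, -7.0]
eef_rot: [3.14, -0.0, 1.573]
wrist_force: [-0.0, 0.2, 4.8]
finger_gap: 24.6
finger_force: 4.0
```

Request:
jog_arm --plan '[0,0,0,0,0,0,0,0,0,0,0,0,0,0,0,0,0,0,0,0,0,0,0,8.5,0,0,0,0,0,17,0,0,0,0,0,25.5,0,0,0,0,0,34,0,0,0,0,0,42.5,0,0,0,0,0,51,0,0,0,0,0,59.5,0,0,0,0,0,68,0,0,0,0,0,76.5,0,0,0,0,0,85,0,0,0,0,0,89,0,0,0,0,0,89]' --claw 0.042

```text
clock: 22.8
eef_pos: [467.0, 186.3, -8.0]
eef_rot: [-3.141, -0.0, 3.127]
wrist_force: [-0.2, 0.4, -0.5]
finger_gap: 41.9
finger_force: 0.0
```

Request:
jog_arm --plan '[0,0,0,0,0,0,0,0,0,0,0,0,0,0,0,0,0,0,0,0,0,0,0,0,0,0,0,0,0,0]' --claw 0.01 --force 12

```text
clock: 23.3
eef_pos: [467.1, 186.4, -7.9]
eef_rot: [-3.142, -0.0, 3.126]
wrist_force: [0.9, -0.6, -0.2]
finger_gap: 23.9
finger_force: 12.0
```

Request:
jog_arm --plan '[0,0,0.03,0,0,0,0,0,0.08,0,0,0,0.003,-0.05,0.1,0,0,0,0.006,-0.1,0.1,0,0,0,0.009,-0.15,0.1,0,0,0,0.012,-0.2,0.1,0,0,0,0.015,-0.25,0.1,0,0,0,0.018,-0.3,0.1,0,0,0,0.0215,-0.335,0.08,0,0,0,0.0215,-0.3405,0.05,0,0,0,0.0215,-0.3405,0.03,0,0,0,0.0215,-0.3405,0.02,0,0,0,0.0215,-0.3405,0.013,0,0,0,0.0215,-0.3405,0.01,0,0,0,0.0215,-0.3405,0.008,0,0,0,0.0215,-0.3405,0.006,0,0,0,0.0215,-0.3405,0.0045,0,0,0,0.0215,-0.3405,0.0045,0,0,0]'

```text
clock: 25.1
eef_pos: [488.8, -154.1, -2.9]
eef_rot: [-3.141, 0.001, 3.126]
wrist_force: [-1.8, -0.3, 2.1]
finger_gap: 24.3
finger_force: 12.0
```

Request:
jog_arm --plan '[0,0,-0.0008,0,0,0,0,0,-0.0015,0,0,0,0,0,-0.0015,0,0,0]'

```text
clock: 25.4
eef_pos: [489.3, -154.1, -3.6]
eef_rot: [-3.141, 0.002, 3.126]
wrist_force: [-3.3, 2.2, 13.6]
finger_gap: 24.7
finger_force: 12.0
```

Request:
jog_arm --plan '[0,0,0.001,0,0,0,0,0,0.001,0,0,0,0,0,0.001,0,0,0,0,0,0.03,0,0,0,0,0,0.08,0,0,0,0,0,0.13,0,0,0,0,0.05,0.16,0,0,0,0,0.1,0.16,0,0,0,0,0.15,0.16,0,0,0,0,0.2,0.16,0,0,0,0,0.2,0.16,0,0,0]' --claw 0.07

```text
clock: 26.5
eef_pos: [488.2, 49.9, 155.2]
eef_rot: [3.141, 0.0, 3.13]
wrist_force: [0.3, 0.2, -0.7]
finger_gap: 69.8
finger_force: 0.0
```

```bash
cat > rings.py <<'E'
from h import *
im,d=snap("scene"); tp,_=snap("top"); cv2.imwrite("pics/r.png",im[:,:,::-1]) 
def om(im):
    up=cv2.resize(im,None,fx=4,fy=4,interpolation=cv2.INTER_CUBIC); h=cv2.cvtColor(up,cv2.COLOR_RGB2HSV)
    return up,cv2.connectedComponentsWithStats(((h[...,0]>4)&(h[...,0]<22)&(h[...,1]>120)&(h[...,2]>120)).astype(np.uint8))
up,(k,l,s,c)=om(im); o=[]
for i in range(1,k):
    g=ray("scene",*(c[i]/4-.375),24)
    if s[i,4]>90 and g[1]<-240 and 330<g[0]<700: o.append(g[:2])
for i in range(len(o)):
  for j in range(i):
    if 38<np.hypot(*(o[i]-o[j]))<50:
        a,b=(o[i],o[j]) if o[i][1]>o[j][1] else (o[j],o[i]); e=a-b
        print("ring",((a+b)/2).round(1),"flat dir deg from y",np.degrees(np.arctan2(-e[0],e[1])).round(1))
for n,I in(("scene",im),("top",tp)):
    up=cv2.resize(I,None,fx=4,fy=4,interpolation=cv2.INTER_CUBIC); h=cv2.cvtColor(up,cv2.COLOR_RGB2HSV)
    k,l,s,c=cv2.connectedComponentsWithStats(((h[...,1]<70)&(h[...,2]>150)).astype(np.uint8))
    for i in range(1,k):
        g=ray(n,*(c[i]/4-.375),30)
        if 400<s[i,4]<2500 and g[1]<-240 and 330<g[0]<700:
            H=cv2.convexHull(cv2.findNonZero((l==i).astype(np.uint8)))
            q=np.array([ray(n,p[0][0]/4-.375,p[0][1]/4-.375,30)[:2] for p in H],np.float32); print(n,"top",cv2.minEnclosingCircle(q))
a=im[205:350,230:390]; cv2.imwrite("pics/s7.png",cv2.resize(a[:,:,::-1],None,fx=4,fy=4,interpolation=cv2.INTER_CUBIC))
E
python3 rings.py
```

```text
ring [ 623.3 -320.6] flat dir deg from y -18.4
ring [ 517.8 -367.9] flat dir deg from y 9.8
ring [ 411.3 -353. ] flat dir deg from y 9.1
scene top ((621.4847412109375, -321.6291809082031), 21.514421463012695)
scene top ((515.7784423828125, -368.40777587890625), 21.139677047729492)
scene top ((410.0294189453125, -353.7846984863281), 21.26918601989746)
top top ((511.75677490234375, -366.7890930175781), 25.485042572021484)
top top ((406.1346435546875, -351.1210021972656), 25.08875846862793)
```

View pics/s7.png

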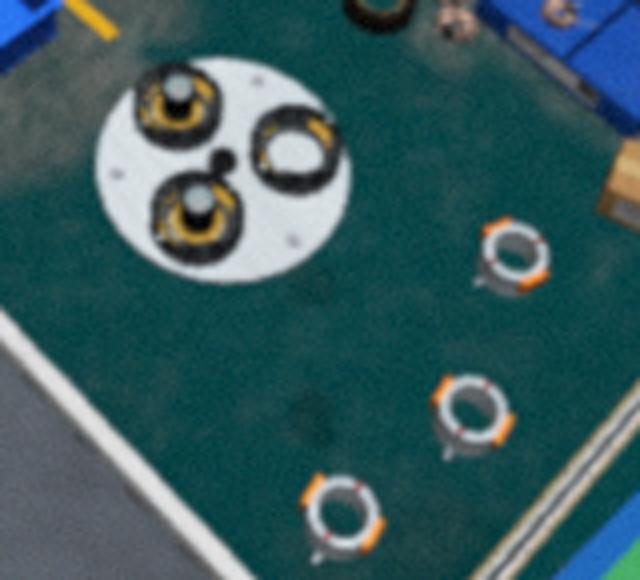

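Both lenses stand upright in cells, at about (178,92) and (198,205). Rings are at (515,255), (472,412) and (342,515). I take the far ring first, centring it along its pin axis.

Request:
jog_arm --plan '[0.013,-0.037,0,0,0,-8.5,0.026,-0.074,0,0,0,-17,0.039,-0.11,0,0,0,-25.5,0.052,-0.147,0,0,0,-34,0.065,-0.183,0,0,0,-42.5,0.078,-0.22,0,0,0,-51,0.091,-0.257,0,0,0,-59.5,0.104,-0.293,0,0,0,-68,0.117,-0.33,0,0,0,-76.5,0.132,-0.367,0,0,0,-85,0.132,-0.367,-0.03,0,0,-93.5,0.132,-0.367,-0.06,0,0,-102,0.132,-0.367,-0.09,0,0,-107.3,0.132,-0.367,-0.12,0,0,-107.3,0.132,-0.367,-0.145,0,0,-107.3,0.132,-0.367,-0.162,0,0,-107.3,0.132,-0.367,-0.1705,0,0,-107.3,0.132,-0.367,-0.1705,0,0,-107.3]'

```text
clock: 28.4
eef_pos: [619.9, -321.7, -16.1]
eef_rot: [-3.14, -0.0, 1.253]
wrist_force: [0.6, 0.0, 0.1]
finger_gap: 70.3
finger_force: 0.0
```

Request:
jog_arm --plan '[0,0,0,0,0,0,0,0,0,0,0,0,0,0,0,0,0,0,0,0,0,0,0,0,0,0,0,0,0,0]' --claw 0.03 --force 4

```text
clock: 28.9
eef_pos: [620.9, -321.2, -14.8]
eef_rot: [3.141, 0.0, 1.254]
wrist_force: [-0.8, 0.0, 3.5]
finger_gap: 40.0
finger_force: 4.0
```

Request:
jog_arm --plan '[0,0,0,0,0,0,0,0,0,0,0,0,0,0,0,0,0,0,0,0,0,0,0,8.5,0,0,0,0,0,17,0,0,0,0,0,25.5,0,0,0,0,0,34,0,0,0,0,0,42.5,0,0,0,0,0,51,0,0,0,0,0,59.5,0,0,0,0,0,68,0,0,0,0,0,76.5,0,0,0,0,0,85,0,0,0,0,0,90,0,0,0,0,0,90]' --claw 0.06

```text
clock: 30.4
eef_pos: [620.5, -321.1, -15.5]
eef_rot: [3.142, -0.0, 2.826]
wrist_force: [-0.3, 0.3, 0.7]
finger_gap: 60.0
finger_force: 0.0
```

Request:
jog_arm --plan '[0,0,0,0,0,0,0,0,0,0,0,0,0,0,0,0,0,0,0,0,0,0,0,0,0,0,0,0,0,0]' --claw 0.03 --force 25

```text
clock: 30.9
eef_pos: [620.6, -321.1, -15.4]
eef_rot: [3.142, -0.0, 2.824]
wrist_force: [-0.4, -0.3, -1.0]
finger_gap: 45.8
finger_force: 25.0
```

Flats gripped at 45.8. Carrying it to the cell nearest the bin.

Request:
jog_arm --plan '[0,0,0.04,0,0,0,0,0,0.08,0,0,0,-0.0158,0.048,0.09,0,0,4,-0.0315,0.096,0.09,0,0,8,-0.0473,0.144,0.09,0,0,11.7,-0.063,0.192,0.09,0,0,11.7,-0.0788,0.2395,0.08,0,0,11.7,-0.0788,0.2395,0.06,0,0,11.7,-0.0788,0.2395,0.06,0,0,11.7,-0.0788,0.2395,0.045,0,0,11.7,-0.0788,0.2395,0.032,0,0,11.7,-0.0788,0.2395,0.025,0,0,11.7,-0.0788,0.2395,0.021,0,0,11.7,-0.0788,0.2395,0.0185,0,0,11.7,-0.0788,0.2395,0.0185,0,0,11.7]'

```text
clock: 32.4
eef_pos: [541.9, -81.8, 3.2]
eef_rot: [-3.142, -0.0, 3.028]
wrist_force: [-0.1, 0.4, -0.1]
finger_gap: 46.0
finger_force: 25.0
```

Request:
jog_arm --plan '[0,0,-0.001,0,0,0,0,0,-0.002,0,0,0,0,0,-0.0025,0,0,0,0,0,-0.0025,0,0,0]'

```text
clock: 32.8
eef_pos: [542.0, -81.7, 1.0]
eef_rot: [-3.141, 0.001, 3.029]
wrist_force: [-0.2, 0.4, 2.9]
finger_gap: 45.9
finger_force: 25.0
```

Request:
jog_arm --plan '[0,0,0,0,0,-8,0,0,0,0,0,-16,0,0,0,0,0,-24,0,0,-0.0004,0,0,-32,0,0,-0.0009,0,0,-40,0,0,-0.0014,0,0,-48,0,0,-0.0014,0,0,-48]'

```text
clock: 33.5
eef_pos: [542.0, -81.7, -0.5]
eef_rot: [3.141, 0.0, 2.188]
wrist_force: [-0.1, 0.6, 3.8]
finger_gap: 45.9
finger_force: 25.0
```

Request:
jog_arm --plan '[0,0,-0.0005,0,0,-8,0,0,-0.001,0,0,-16,0,0,-0.0015,0,0,-24,0,0,-0.002,0,0,-32,0,0,-0.0025,0,0,-38,0,0,-0.0027,0,0,-42,0,0,-0.0027,0,0,-43,0,0,-0.0027,0,0,-43]'

```text
clock: 34.3
eef_pos: [542.5, -81.7, -2.5]
eef_rot: [3.14, 0.0, 1.444]
wrist_force: [-0.2, 0.3, 7.8]
finger_gap: 45.7
finger_force: 25.0
```

```bash
python3 -c "
from h import *
s=manip.read_state();print(s['eef_pos'],s['eef_rot'],s['moment'],s['wrist_force'])"
```

```text
[542.50110979 -81.73563712  -2.51835702] [3.13981502e+00 1.65616991e-04 1.44448346e+00] [-0.0933569   0.19565087 -0.01257579] [-0.2406849   0.29978072  7.80160938]
```

Request:
jog_arm --plan '[0,0,0,0,0,-2,0,0,0,0,0,-4,0,0,0,0,0,-4,0,0,0,0,0,-4]'

```text
clock: 34.7
eef_pos: [542.0, -81.7, -2.5]
eef_rot: [3.141, 0.0, 1.376]
wrist_force: [-4.7, -0.1, 11.0]
finger_gap: 45.5
finger_force: 25.1
```

```bash
python3 -c "
from h import *
s=manip.read_state();print(s['eef_pos'],s['eef_rot'],s['moment'],s['wrist_force'])"
```

```text
[542.02098329 -81.6949765   -2.52120752] [3.14095406e+00 3.69508699e-04 1.37624211e+00] [0.03665275 0.85973119 0.54374854] [-4.68978231 -0.1433282  11.0402889 ]
```

End stop felt (0.54 N·m). Release, rise, recheck the rings.

Request:
jog_arm --plan '[0,0,0.0005,0,0,0,0,0,0.0005,0,0,0,0,0,0.0005,0,0,0,0,0,0.03,0,0,0,0,0,0.07,0,0,0,0,0,0.1,0,0,0,0,0,0.1,0,0,0]' --claw 0.07

```text
clock: 35.4
eef_pos: [543.7, -82.0, 100.5]
eef_rot: [3.135, 0.0, 1.372]
wrist_force: [-0.3, 0.5, 0.2]
finger_gap: 70.2
finger_force: 0.0
```

```bash
python3 rings.py
```

```text
ring [ 517.6 -367.9] flat dir deg from y 10.0
ring [ 381.4 -322.3] flat dir deg from y 9.4
scene top ((515.8595581054688, -368.4804382324219), 21.130428314208984)
scene top ((380.1197509765625, -323.10546875), 21.298784255981445)
top top ((511.75677490234375, -366.7890930175781), 25.485042572021484)
top top ((379.427490234375, -320.0421142578125), 24.830596923828125)
```

The unneeded third ring was knocked aside; the middle one has not moved. Fetching it.

Request:
jog_arm --plan '[-0.0045,-0.048,0,0,0,7,-0.009,-0.096,0,0,0,14,-0.0135,-0.144,0,0,0,21,-0.018,-0.192,0,0,0,21,-0.0225,-0.24,0,0,0,21,-0.027,-0.2865,0,0,0,21,-0.027,-0.2865,-0.03,0,0,21,-0.027,-0.2865,-0.07,0,0,21,-0.027,-0.2865,-0.1,0,0,21,-0.027,-0.2865,-0.112,0,0,21,-0.027,-0.2865,-0.112,0,0,21]'

```text
clock: 36.6
eef_pos: [513.7, -367.2, -17.8]
eef_rot: [-3.139, -0.003, 1.737]
wrist_force: [-0.2, -0.8, 0.1]
finger_gap: 70.0
finger_force: 0.0
```

Request:
jog_arm --plan '[0,0,0,0,0,0,0,0,0,0,0,0,0,0,0,0,0,0,0,0,0,0,0,0,0,0,0,0,0,0]' --claw 0.03 --force 4

```text
clock: 37.1
eef_pos: [515.1, -368.3, -14.7]
eef_rot: [3.141, 0.001, 1.737]
wrist_force: [-0.3, 0.9, 4.8]
finger_gap: 40.1
finger_force: 4.0
```

Request:
jog_arm --plan '[0,0,0,0,0,0,0,0,0,0,0,0,0,0,0,0,0,0,0,0,0,0,0,8.5,0,0,0,0,0,17,0,0,0,0,0,25.5,0,0,0,0,0,34,0,0,0,0,0,42.5,0,0,0,0,0,51,0,0,0,0,0,59.5,0,0,0,0,0,68,0,0,0,0,0,76.5,0,0,0,0,0,85,0,0,0,0,0,90,0,0,0,0,0,90]' --claw 0.06

```text
clock: 38.6
eef_pos: [514.7, -368.1, -15.6]
eef_rot: [3.141, -0.0, -2.974]
wrist_force: [-0.4, -0.2, -0.5]
finger_gap: 59.7
finger_force: 0.0
```

Request:
jog_arm --plan '[0,0,0,0,0,0,0,0,0,0,0,0,0,0,0,0,0,0,0,0,0,0,0,0,0,0,0,0,0,0]' --claw 0.03 --force 25

```text
clock: 39.1
eef_pos: [514.8, -368.1, -15.5]
eef_rot: [3.142, -0.0, -2.976]
wrist_force: [0.4, -0.9, -1.0]
finger_gap: 45.8
finger_force: 25.0
```

Request:
jog_arm --plan '[0,0,0.04,0,0,0,0,0,0.08,0,0,-5,-0.006,0.045,0.09,0,0,-11,-0.012,0.09,0.09,0,0,-16,-0.018,0.135,0.09,0,0,-16,-0.024,0.18,0.09,0,0,-16,-0.0266,0.214,0.08,0,0,-16,-0.0266,0.214,0.06,0,0,-16,-0.0266,0.214,0.06,0,0,-16,-0.0266,0.214,0.045,0,0,-16,-0.0266,0.214,0.032,0,0,-16,-0.0266,0.214,0.025,0,0,-16,-0.0266,0.214,0.021,0,0,-16,-0.0266,0.214,0.0185,0,0,-16,-0.0266,0.214,0.0175,0,0,-16,-0.0266,0.214,0.016,0,0,-16,-0.0266,0.214,0.016,0,0,-16]'

```text
clock: 40.8
eef_pos: [488.5, -154.3, 0.9]
eef_rot: [-3.141, 0.001, 3.029]
wrist_force: [-0.5, -0.3, 2.5]
finger_gap: 45.6
finger_force: 25.0
```

Landed at the same height as the first. Screwing it down.

Request:
jog_arm --plan '[0,0,0,0,0,-8,0,0,0,0,0,-16,0,0,0,0,0,-24,0,0,-0.0004,0,0,-32,0,0,-0.0009,0,0,-40,0,0,-0.0014,0,0,-48,0,0,-0.0019,0,0,-56,0,0,-0.0024,0,0,-64,0,0,-0.0029,0,0,-72,0,0,-0.0034,0,0,-80,0,0,-0.0039,0,0,-86,0,0,-0.0041,0,0,-91,0,0,-0.0041,0,0,-93,0,0,-0.0041,0,0,-95,0,0,-0.0041,0,0,-95,0,0,-0.0041,0,0,-95]'

```text
clock: 42.4
eef_pos: [488.3, -154.2, -2.6]
eef_rot: [3.141, 0.001, 1.371]
wrist_force: [-5.1, 0.5, 9.8]
finger_gap: 45.9
finger_force: 25.1
```

```bash
python3 -c "
from h import *
s=manip.read_state();print(s['eef_pos'],s['eef_rot'],s['moment'],s['wrist_force'])"
```

```text
[ 488.33165125 -154.21890247   -2.61255306] [3.14117470e+00 5.02023267e-04 1.37139333e+00] [0.21943573 1.12915327 0.52238993] [-5.07789687  0.4668963   9.8259942 ]
```

Same end-stop torque as the first. Release, back off and check.

Request:
jog_arm --plan '[0,0,0.0005,0,0,0,0,0,0.0005,0,0,0,0,0,0.0005,0,0,0,0,0,0.03,0,0,0,0,0,0.07,0,0,0,0,0,0.12,0,0,0,0,0.05,0.16,0,0,0,0,0.1,0.18,0,0,0,0,0.15,0.18,0,0,0,0,0.2,0.18,0,0,0,0,0.22,0.18,0,0,0,0,0.22,0.18,0,0,0]' --claw 0.07

```text
clock: 43.6
eef_pos: [487.9, 69.4, 176.5]
eef_rot: [3.141, -0.001, 1.374]
wrist_force: [-0.2, -0.1, 0.9]
finger_gap: 69.9
finger_force: 0.0
```

```bash
python3 - <<'E'
from h import *
im,d=snap("scene"); cv2.imwrite("pics/s8.png",cv2.resize(im[160:300,165:345,::-1],None,fx=4.2,fy=4.2,interpolation=cv2.INTER_CUBIC))
E
```

```text
(no output)
```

View pics/s8.png

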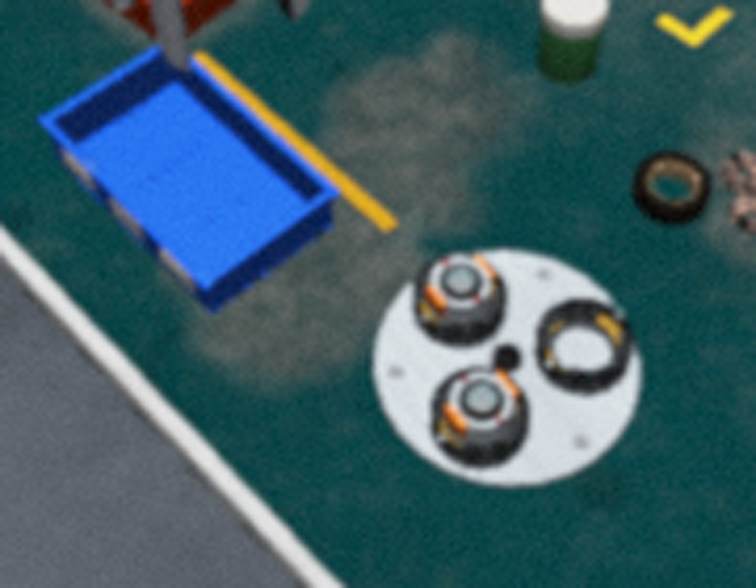

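The bin is empty on the near side of the tape. Both rings sit level over the lenses at (462,290) and (480,405), with the flats turned to ±x, i.e. a quarter turn. Nothing touches the robot, so I hand in.

```bash
python3 -c "
from h import *
print(manip.sign_off())"
```

```text
the job is handed in; nothing more can be done
None
```

I handed the job in: the bin is on the near side of the tape, and both lenses it held are in their own cells under rings turned to the end stop. My first hook passed over the bin without touching it. The hand-in returned no verdict.

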